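# Mesh a splined gear onto an inspection spindle and lock it with the keeper

### The arm

A 7-joint arm with a two-finger parallel gripper is mounted at the origin on a cart in front of the work surface, level with it; the furniture and walls round the work are solid. World frame = base frame: x ahead of the robot, y to its left, z up, the work surface at z = 0. Lengths are in m, angles in rad, forces in N, time in s.
With the tool pointing down it reaches from about 0.425 to 0.875 m from the base axis. Payload 4.7 kg.
Tool frame: the origin (TCP) lies at the very end of the fingers, on their centre line; the grasp point (between the pads) lies 19 mm behind it; z points along the fingers, y is the line along which they close (so a half turn about z gives the same grasp; the last joint's range is limited). The gripper opens to 87 mm and grips with 3 to 60 N. Pads are 19 mm wide; open, the fingers measure 117 mm over their backs; the gripper's body (75 mm by 190 mm) begins 51 mm behind the grasp point.
Start: joints at [1.337, 0.321, -0.07, 1.45, 0.023, 1.371, -0.057], TCP at [0.159, -0.63, 0.223] pointing down, gripper open.
Joint ranges: [-2.86, 2.86], [-0.3, 2.09], [-1.38, 1.24], [0.06, 2.45], [-1.56, 4.7], [0.09, 2.05], [-2.69, 2.69]. Speed limits (rad/s): [2.57, 2.57, 3.14, 3.14, 3.14, 3.14, 3.14].

### API

Orientations are given as a rotation vector (axis times angle).
In Python, from bench import ctrl, get_image, job gives the robot as it stands.
- The arm moves only by the shell command python3 -m crank 'ROWS' [FORCE]. ROWS is JSON, a list that holds one entry, the list of rows, each a list of 5 numbers: the shift along the tool's x, y, z in mm, then the turn about the tool's z in rad, then the closure, from -1 (fully open) to 1 (shut), so that 0 is half open. A call has 1 to 10 rows; each row shifts and turns the commanded pose from where the row before left it, along the tool's axes as they then stand; what a row does not reach is not made up. A row lasts 1/12 s, in which the tool goes at most 41.7 mm and 7.16 degrees, less where a joint would pass 70% of its speed; a pose out of reach is approached as far as the arm can. A call with a gripper value outside its range is refused whole. The fingers move at their own pace and stop on an object; FORCE is the grip in N (left out, the last holds). Time passes only in rows, so rows that do not move let the fingers close. It gives the time, the measured TCP pose, the force, the opening and the grip force at its end, in the units of the state.
- ctrl.get_state(): the state, without advancing time (a new reading comes with each control period).
- get_image(name): name is "scene" or "top"; returns a dict with "pixels" (480x640x3 uint8, red, green, blue), "fx", "fy", "cx", "cy" (pixels), "T" (4x4, takes a point from camera to world coordinates). Camera axes: x right, y down, z forward; pixel columns grow to the right and rows downward; lengths in m; the calibration is good to about 2 mm. A picture is of the moment at which its call begins. There is no depth.
- job.close_job(): hands the job in; it is judged then, once.
The state is a dict: "time": time; "joint_positions": joint angles; "qd": joint speeds; "joint_torque": joint torques, N m; "position": TCP position; "tool_rot": TCP orientation; "ft_force": force on the tool from outside, world axes, zero at the start; "torque": the same for the moment, N m; "grip_width": opening from 0.0 (shut) to 1.0 (fully open); "grip_force": force on a finger pad.
Only numpy, scipy, OpenCV 4.12 (cv2) and the standard library are available. Lean on these libraries where they do the work, as an engineer would, in place of code of your own. Each camera call takes 0.05 s, during which the arm holds its last target. There are 200 camera calls.

### The job

Mount the gear with the hexagon hub on the splined arbor of the inspection spindle, hub upwards: ease it over the arbor's nose, rock it under light pressure for as long as it takes the teeth to mesh - never force it - and slide it fully down onto the shoulder. Then swing the keeper with the red ball knob in over the hub as far as it goes, and leave the other things on the bench where they are.

Things in the scene. Friction and masses are not known exactly. Their poses are not given: they have to be found in the camera images.
- gear: The workpiece, 0.4 to 0.65 kg: steel spur gear, dark toothed rim 80 mm wide and 14 mm thick, bright hexagon hub on top, splined bore right through. Stands on the bench hub up. Origin at the centre of its underside, z up along the bore. The bore is 45 mm wide; six straight teeth 9 mm wide stand in to a 36 mm circle, one at the gear's x axis and every 60 degrees from it.
- hub_top (a point): Centre of the gear's hub top, 40 mm above its underside. The hub is a hexagon 54 mm across flats, from 14 to 40 mm above the underside; its flats face the gear's own x axis and every 60 degrees from it. Grip it across two flats from above.
- fixture: The inspection spindle, fixed to the bench: grey base plate 120 x 180 x 15 mm with a dark bearing housing and an upright bright splined arbor. Origin under the arbor's axis at bench height, z up; its y axis points to the keeper's post (20 mm thick, 80 mm from the arbor). The plate reaches 60 mm either way in x and from -60 to +120 mm in y.
- seat (a point): Centre of the arbor's shoulder (a 60 mm disc), 50 mm above the bench: the gear's underside centre belongs here when home; the hub's top is then 90 mm above the bench, 4 mm above the arbor's end. Meshed, the gear slides down freely under a light push. Push with 5 to 15 N; more than 50 N of contact force between gear and spindle counts as forcing.
- spline_top (a point): Centre of the upper end of the arbor's splines, 22 mm above the shoulder: an unmeshed gear's underside stands here. Six straight splines 8.8 mm wide, 43 mm over the tops, run from here to the shoulder. Their angle differs each time and is not reported (this point's axes do not show it; it repeats every 60 degrees): find it by feel or sight. Play when meshed: 2 degrees either way.
- nose_tip (a point): Top of the arbor, 36 mm above the shoulder. Above the splines the arbor is a plain round nose 34 mm in diameter and 6 mm high, then a taper to 22 mm here; on the round part the gear is centred with 1 mm clearance all round. The spindle with its arbor turns only stiffly (0.3 N m), so the gear rubbing lightly on the spline ends does not turn it.
- keeper (a joint): Angle (rad) of the keeper, a dark arm 80 mm long that swings level about the post's top: 0 = arm over the arbor, at its stop; positive = swung out, towards the robot (clockwise from above), up to 1.9. It stays where left; 1 N at the knob moves it. The arm lies 95 to 106 mm above the bench.
- plunger_tip (a point): Lowest point of the sprung white plunger (domed nose, 24 mm wide) under the keeper arm, 56 mm from the hinge, 88.5 mm above the bench when free. In the last 0.3 rad of the swing it rides up 1.5 mm onto the hub of a gear that is home (up to some 10 N at the knob) and then presses on it with about 2 N. A gear that is not home blocks the arm.
- keeper_knob (a point): Centre of the red ball knob, 25 mm in diameter, above the end of the keeper's arm (132 mm above the bench, 80 mm from the post's axis), on a 10 mm stem. Grip or push it from above.
- keeper_hinge (a point): Point on the keeper's vertical hinge axis, 94 mm above the bench. At keeper angle a the knob stands 80 mm from here in the direction that is the fixture's -y axis turned clockwise (from above) by a.
- ring_gauge: Bystander: black and red thread ring gauge lying flat, 69 mm in diameter, 12 mm high. Origin at the centre of its underside.
- loupe: Bystander: black loupe, 36 mm in diameter, 19 mm high. Origin at the centre of its underside.
- setting_ring: Bystander: steel setting ring lying flat, 45 mm in diameter, 12 mm high. Origin at the centre of its underside.
- marker: Bystander: red and white marker pen, 122 mm long. Origin at its middle on the bench.
- screwdriver: Bystander: screwdriver with a red handle, 166 mm long. Origin at its middle on the bench.
- notebook: Bystander: blue notebook, 148 x 106 x 14 mm. Origin at the centre of its underside.
- brush: Bystander: bench brush with a wooden handle, 145 mm long. Origin at its middle on the bench.
- coupling: Bystander: upright coupling with a green nut, 31 mm wide, 56 mm high. Origin at the centre of its underside.
Not all that is in view belongs to the job. Leave any yellow look-alike of the gear alone.

How it is judged:
By the outcome, as a careful person would: the job done as asked, in the order asked, and still so for the second after the job is handed in, with the robot touching nothing.
It also fails if it takes over 72 s, if anything falls off the work surface, if the arm or the gripper's body presses on something with over 40 N, if the wrist force passes 120 N, or if a joint passes its speed limit or range.

## Working session

There is one attempt and no reset: what is moved stays moved. The work goes in short steps, Python scripts to look and compute and a shell command to move; the robot and the scene stay as the last step left them, time stands still between calls to the robot, and variables do not carry over. Pictures are saved under pics/ and viewed, at most 10 in all, crops included, and the job is handed in when it is done.

```bash
mkdir -p pics; python3 - <<'E'
from bench import ctrl,get_image
import cv2,pickle
for n in("scene","top"):
    d=get_image(n);cv2.imwrite(f"pics/{n}0.png",d["pixels"][:,:,::-1]);pickle.dump(d,open(f"{n}.pkl","wb"));print(n,d["fx"],d["cx"],d["cy"],d["T"].round(3).tolist())
s=ctrl.get_state();print({k:s[k] for k in("time","position","tool_rot","ft_force","grip_width")})
E
```

```text
scene 557.9451255053934 320.2556664572546 236.0541800526515 [[-0.476, -0.575, 0.666, -0.455], [-0.879, 0.317, -0.355, 0.517], [-0.007, -0.754, -0.656, 1.094], [0.0, 0.0, 0.0, 1.0]]
top 598.5596030807983 322.3906063672549 237.78301321096905 [[0.022, -0.978, 0.206, 0.25], [-1.0, -0.023, 0.001, -0.041], [0.004, -0.206, -0.979, 1.541], [0.0, 0.0, 0.0, 1.0]]
{'time': 0.1, 'position': array([ 0.15924713, -0.62964655,  0.22154527]), 'tool_rot': array([-3.11574988e+00, -3.88065900e-01,  5.06938422e-04]), 'ft_force': array([0.04711166, 0.118781  , 0.14995383]), 'grip_width': 1.0001715294872882}
```

View pics/scene0.png

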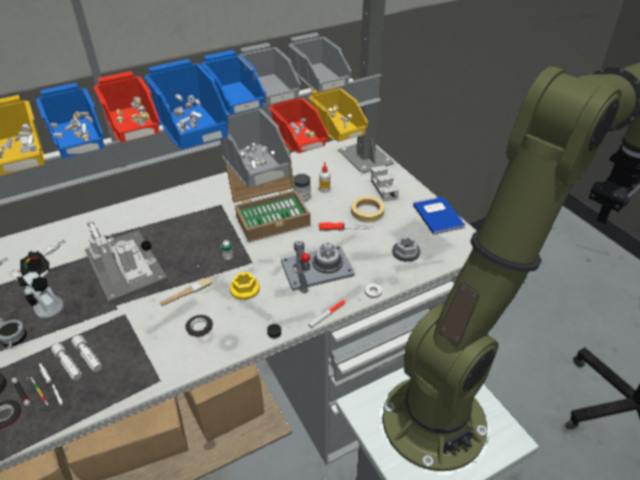

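View pics/top0.png

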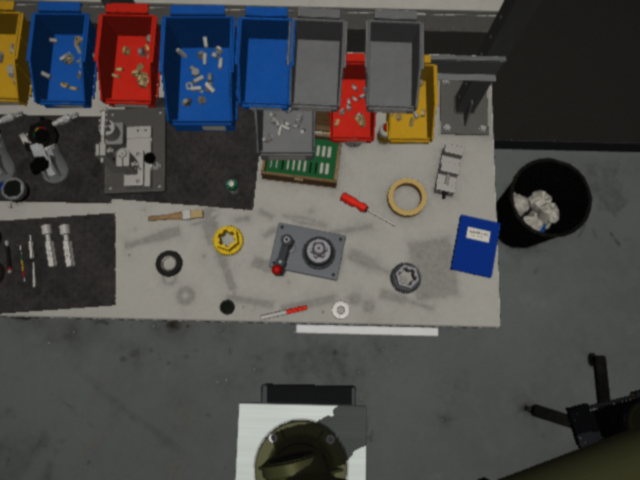

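The top view shows the gear at about (406,277), the arbor at (319,251), the post at (287,240), the red knob at (278,269) and the yellow decoy at (228,240). In the scene view the gear is at (405,249) and the arbor at (326,255). Next I'll zoom in on the gear and spindle.

```bash
cat > h.py <<'E'
import numpy as np
def ray(d,u,v):
    T=np.array(d["T"]);r=T[:3,:3]@[(u-d["cx"])/d["fx"],(v-d["cy"])/d["fy"],1];return T[:3,3],r
def onz(d,u,v,z):
    o,r=ray(d,u,v);return o+r*(z-o[2])/r[2]
def px(d,p):
    T=np.array(d["T"]);c=T[:3,:3].T@(np.array(p)-T[:3,3]);return d["fx"]*c[0]/c[2]+d["cx"],d["fy"]*c[1]/c[2]+d["cy"]
def tri(L):
    A=0;b=0
    for d,u,v in L:
        o,r=ray(d,u,v);r=r/np.linalg.norm(r);P=np.eye(3)-np.outer(r,r);A=A+P;b=b+P@o
    return np.linalg.solve(A,b)
E
python3 - <<'E'
import pickle,cv2,numpy as np
from h import *
t=pickle.load(open("top.pkl","rb"));s=pickle.load(open("scene.pkl","rb"))
I=t["pixels"][:,:,::-1];S=s["pixels"][:,:,::-1]
f=lambda A,x,y,w,h:cv2.resize(A[y:y+h,x:x+w],(400,300),interpolation=cv2.INTER_CUBIC)
a=np.vstack([np.hstack([f(I,376,254,60,45),f(I,264,215,100,75)]),np.hstack([f(S,375,226,60,45),f(S,272,222,100,75)])])
cv2.imwrite("pics/z.png",a)
def red(d,x0,y0,x1,y1):
    p=d["pixels"].astype(int);m=(p[...,0]>110)&(p[...,1]<70)&(p[...,2]<70);k=np.zeros_like(m);k[y0:y1,x0:x1]=1
    y,x=np.where(m&k);return x.mean(),y.mean(),len(x)
kt=red(t,264,255,295,285);ks=red(s,290,240,318,270);print(kt,ks)
print("knob",onz(t,*kt[:2],.132),tri([(t,*kt[:2]),(s,*ks[:2])]))
E
```

```text
(np.float64(276.0), np.float64(269.0), 37) (np.float64(304.8333333333333), np.float64(257.18518518518516), 54)
knob [0.46733278 0.06866297 0.132     ] [0.46741746 0.06882992 0.13230891]
```

View pics/z.png

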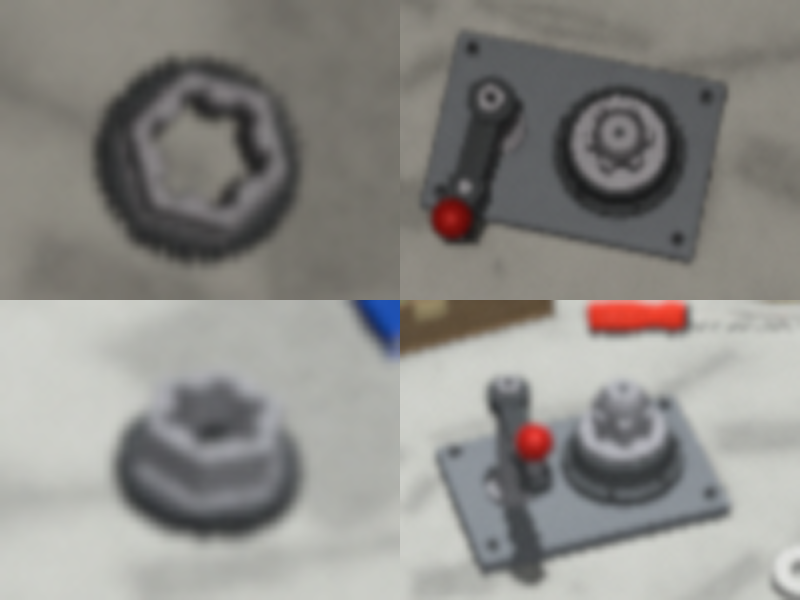

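The gear's hexagon is clear: its centre is near crop (211,149), i.e. pixel (407.2,275.9). The arbor tip is at crop (617,132), the post top at (490,97), and the plate corners are visible. I'll convert these to world positions.

```bash
python3 - <<'E'
import pickle,cv2,numpy as np
from h import *
t=pickle.load(open("top.pkl","rb"));s=pickle.load(open("scene.pkl","rb"))
c=lambda x,y,s,ox,oy:((x+.5)/s-.5+ox,(y+.5)/s-.5+oy)
V=[onz(t,*c(x,y,20/3,376,254),.04)[:2] for x,y in[(197,70),(268,92),(288,168),(227,228),(152,207),(134,132)]]
V=np.array(V);g=V.mean(0);d=V-g;a=np.degrees(np.arctan2(d[:,1],d[:,0]));print("gear",g,np.hypot(*d.T),a,"flat mod60",(np.degrees(np.angle(np.mean(np.exp(6j*np.radians(a)))))/6+30)%60)
# scene check hub centre
sc=c(213,410-300,20/3,375,226);print("gear tri",tri([(t,*c(211,149,20/3,376,254)),(s,*sc)]),onz(s,*sc,.04))
ab=c(617,132,4,264,215);po=c(490,97,4,264,215)
A=onz(t,*ab,.086);P=onz(t,*po,.108);print("arbor",A,"post",P,np.linalg.norm((A-P)[:2]))
sa=c(622,388-300,4,272-100,222);print("arbor scene",onz(s,*sa,.086),tri([(t,*ab),(s,*sa)]))
pc=[onz(t,*c(x,y,4,264,215),.015)[:2] for x,y in[(462,30),(727,85),(691,262),(422,203)]]
pc=[onz(t,*c(x-400,y,4,264,215),.015)[:2] for x,y in[(462,30),(727,85),(691,262),(422,203)]];print("plate",pc)
ab=c(217,132,4,264,215);po=c(90,97,4,264,215);A=onz(t,*ab,.086);P=onz(t,*po,.108);print("arbor",A,"post",P,np.linalg.norm((A-P)[:2]))
sa=c(222,88,4,272,222);print("arbor scene",onz(s,*sa,.086),tri([(t,*ab),(s,*sa)]))
pc=np.array(pc);ex=(pc[0]+pc[1]-pc[2]-pc[3]);ey=pc[0]+pc[3]-pc[1]-pc[2];print("fix y dir deg",np.degrees(np.arctan2(ey[1],ey[0])),np.degrees(np.arctan2(ex[1],ex[0])));u=ey/np.hypot(*ey);print("arbor from plate",pc.mean(0)-.03*u)
# spline: polar profiles, ring r 15..22mm at z=.072
best=[]
for nm,d in(("top",t),("scene",s)):
  G=cv2.cvtColor(d["pixels"],cv2.COLOR_RGB2GRAY).astype(np.float32)
  C=A[:2] if nm=="top" else onz(s,*sa,.086)[:2]
  for r in(.0185,.0205):
    th=np.arange(0,360,6);q=[px(d,[C[0]+r*np.cos(x),C[1]+r*np.sin(x),.072]) for x in np.radians(th)]
    m=np.float32(q);v=cv2.remap(G,m[:,0:1],m[:,1:2],cv2.INTER_CUBIC)[:,0]
    z=np.sum((v-v.mean())*np.exp(6j*np.radians(th)));print(nm,r,v.round().astype(int).tolist(),"bright deg mod60",np.degrees(np.angle(z))/6%60,abs(z)/len(th))
E
```

```text
gear [ 0.47137412 -0.25679992] [0.03081263 0.031381   0.02987012 0.03043179 0.03183661 0.02982969] [   9.60134902  -44.13973841 -102.51258377 -168.93028839  135.05115684
   78.45965812] flat mod60 44.61461089389811
gear tri [ 0.47196294 -0.25614942  0.04019627] [ 0.47261658 -0.25566742  0.04      ]
arbor [ 0.53604512 -0.27705198  0.086     ] post [ 0.55172759 -0.19597297  0.108     ] 0.08258174673982338
arbor scene [ 0.5305987 -0.0300735  0.086    ] [ 0.60626067 -0.19704453 -0.03383883]
plate [array([0.60963553, 0.07432835]), array([ 0.57685141, -0.09973439]), array([ 0.46012582, -0.07831156]), array([0.49444898, 0.09584036])]
arbor [ 0.53029385 -0.0293397   0.086     ] post [0.54603305 0.04863493 0.108     ] 0.0795472573905163
arbor scene [ 0.5305987 -0.0300735  0.086    ] [ 0.53002728 -0.02951759  0.08673229]
fix y dir deg 79.09179559390971 -10.488644264392288
arbor from plate [ 0.52958835 -0.03142726]
top 0.0185 [104, 105, 106, 101, 89, 86, 94, 96, 99, 106, 118, 123, 125, 124, 119, 117, 118, 114, 98, 81, 82, 98, 102, 98, 98, 101, 103, 101, 94, 80, 72, 69, 64, 62, 69, 88, 99, 98, 9
[... 524 characters left out ...]
148, 150, 148, 149, 147, 141, 135, 128, 124, 123, 126, 130, 130, 130, 127, 120, 110, 100, 95, 97, 108, 125, 137, 140, 137, 130, 120, 110, 107, 108, 114, 123, 133, 139, 141, 137, 133, 128, 127, 129, 135, 142, 147, 153, 157, 163, 173, 177, 178, 175, 165, 157, 153, 159, 169, 176, 179] bright deg mod60 41.63725104388983 3.7910473196561796
scene 0.0205 [179, 171, 167, 165, 168, 171, 167, 166, 162, 158, 150, 145, 142, 140, 137, 136, 133, 128, 122, 112, 101, 93, 92, 104, 122, 137, 142, 138, 125, 113, 106, 103, 106, 115, 129, 140, 149, 151, 146, 141, 136, 136, 141, 148, 155, 162, 167, 169, 174, 177, 181, 183, 181, 174, 166, 163, 168, 177, 183, 184] bright deg mod60 39.65980526418372 4.28333057510051
```

```bash
cat > d.py <<'E'
import sys,numpy as np
from bench import ctrl
from scipy.spatial.transform import Rotation as R
s=ctrl.get_state();M=R.from_rotvec(s["tool_rot"]).as_matrix();p=np.array(s["position"])
tg=np.array([float(x) for x in sys.argv[1:4]])
print("t",round(s["time"],2),"pos",p.round(4),"yaw_y",np.degrees(np.arctan2(M[1,1],M[0,1])).round(2),"tilt",M[:,2].round(3),"j7",round(s["joint_positions"][6],2),"F",np.round(s["ft_force"],1),"Tz",np.round(s["torque"],2),"w",round(s["grip_width"],3))
print("tool mm",(M.T@(tg-p)*1000).round(1))
E
python3 -m crank '[[[28,-20,0,0,-1],[28,-20,0,0,-1],[28,-20,0,0,-1],[28,-20,0,0,-1],[28,-20,0,0,-1],[28,-20,0,0,-1],[28,-20,0,0,-1],[28,-20,0,0,-1],[28,-20,0,0,-1],[28,-20,0,0,-1]]]'
python3 -m crank '[[[28,-21,0,0,-1],[28,-21,0,0,-1],[28,-21,0,0,-1],[28,-21,0,0,-1]]]'
python3 -m crank '[[[0,0,5,-0.12,-1],[0,0,5,-0.12,-1],[0,0,5,-0.12,-1],[0,0,5,-0.12,-1],[0,0,5,-0.12,-1],[0,0,5,-0.12,-1],[0,0,5,-0.12,-1],[0,0,5,-0.12,-1],[0,0,5,-0.09,-1],[0,0,0,0,-1]]]'
python3 d.py .4717 -.2565 .1
```

```text
time: 0.93
position: [0.3824, -0.366, 0.2223]
tool_rot: [-3.117, -0.388, 0.001]
ft_force: [0.3, -0.7, 1.2]
grip_width: 0.997
grip_force: 0.0
time: 1.27
position: [0.4703, -0.2571, 0.2223]
tool_rot: [3.118, 0.388, -0.001]
ft_force: [0.5, -1.0, -0.4]
grip_width: 1.003
grip_force: 0.0
time: 2.1
position: [0.4688, -0.2582, 0.1761]
tool_rot: [-2.499, -1.9, 0.002]
ft_force: [-0.0, 0.9, -0.4]
grip_width: 1.001
grip_force: 0.0
t 2.1 pos [ 0.4688 -0.2582  0.1761] yaw_y -15.52 tilt [-0.002  0.001 -1.   ] j7 0.13 F [-0.   0.9 -0.4] Tz [-0.02 -0.04 -0.03] w 1.001
tool mm [ 2.4  2.5 76.1]
```

```bash

python3 -m crank '[[[2.4,2.5,25,0,-1],[0,0,25,0,-1],[0,0,25,0,-1],[0,0,25,0,-1],[0,0,25,0,-1],[0,0,18,0,-1],[0,0,10,0,-1],[0,0,5,0,-1],[0,0,0,0,-1]]]' 30
python3 d.py .4717 -.2565 .018
python3 -m crank '[[[0,0,0,0,0],[0,0,0,0,1],[0,0,0,0,1],[0,0,0,0,1],[0,0,0,0,1],[0,0,0,0,1]]]' 30
python3 d.py .4717 -.2565 .018
```

```text
time: 2.85
position: [0.4724, -0.2568, 0.0189]
tool_rot: [-2.503, -1.896, 0.001]
ft_force: [0.6, 0.0, 0.4]
grip_width: 0.999
grip_force: 0.0
t 2.85 pos [ 0.4724 -0.2568  0.0189] yaw_y -15.7 tilt [-0.001  0.001 -1.   ] j7 0.04 F [0.6 0.  0.4] Tz [-0.02 -0.08 -0.07] w 0.999
tool mm [ 0.1 -0.8  0.9]
time: 3.35
position: [0.4722, -0.257, 0.0199]
tool_rot: [-2.502, -1.898, 0.002]
ft_force: [-5.2, 1.4, 3.9]
grip_width: 0.631
grip_force: 2.7
t 3.35 pos [ 0.4722 -0.257   0.0199] yaw_y -15.65 tilt [-0.001  0.    -1.   ] j7 0.04 F [-5.2  1.4  3.9] Tz [0.42 1.2  0.05] w 0.631
tool mm [ 0.3 -0.6  1.9]
```

```bash

python3 -m crank '[[[0,0,0,0,1],[0,0,0,0,1],[0,0,0,0,1],[0,0,-2,0,1],[0,0,-15,0,1],[0,0,-25,0,1],[0,0,-30,0,1],[0,0,-30,0,1],[0,0,-25,0,1],[0,0,0,0,1]]]' 30
python3 d.py .530 -.0297 .145
```

```text
time: 4.18
position: [0.4761, -0.2584, 0.1514]
tool_rot: [2.496, 1.893, 0.005]
ft_force: [2.0, 0.4, -4.7]
grip_width: 0.62
grip_force: 30.0
t 4.18 pos [ 0.4761 -0.2584  0.1514] yaw_y -15.64 tilt [ 0.008 -0.005 -1.   ] j7 0.11 F [ 2.   0.4 -4.7] Tz [-0.14 -0.27 -0.02] w 0.62
tool mm [234.8  -9.8   5.7]
```

```bash

python3 -m crank '[[[12,0,0,0,1],[24,0,0,0,1],[30,-2,0,0,1],[30,-2,0,0,1],[30,-2,0,0,1],[30,-2,0,0,1],[30,-2,0,0,1],[26,0,0,0,1],[16,0,0,0,1],[7,0,0,0,1]]]' 30
python3 -m crank '[[[0,0,0,-0.05,1],[0,0,0,-0.08,1],[0,0,0,-0.08,1],[0,0,0,-0.07,1],[0,0,0,0,1],[0,0,0,0,1]]]'
python3 d.py .530 -.0297 .120
python3 - <<'E'
from bench import get_image
import cv2,pickle,numpy as np
o=[]
for n,x,y in(("scene",250,170),("top",260,180)):
    d=get_image(n);pickle.dump(d,open(n+"1.pkl","wb"));o.append(cv2.resize(d["pixels"][y:y+110,x:x+110,::-1],(400,400),interpolation=cv2.INTER_CUBIC))
cv2.imwrite("pics/h.png",np.hstack(o))
E
```

```text
time: 5.02
position: [0.5251, -0.0229, 0.1439]
tool_rot: [-2.494, -1.903, 0.002]
ft_force: [0.3, -0.2, -5.7]
grip_width: 0.62
grip_force: 30.0
time: 5.52
position: [0.5254, -0.0285, 0.1449]
tool_rot: [-2.215, -2.225, 0.003]
ft_force: [-0.7, -0.2, -5.5]
grip_width: 0.619
grip_force: 30.0
t 5.52 pos [ 0.5254 -0.0285  0.1449] yaw_y 0.25 tilt [-0.003  0.    -1.   ] j7 -0.08 F [-0.7 -0.2 -5.5] Tz [-0.03 -0.11 -0.04] w 0.619
tool mm [-1.3  4.7 24.9]
```

View pics/h.png

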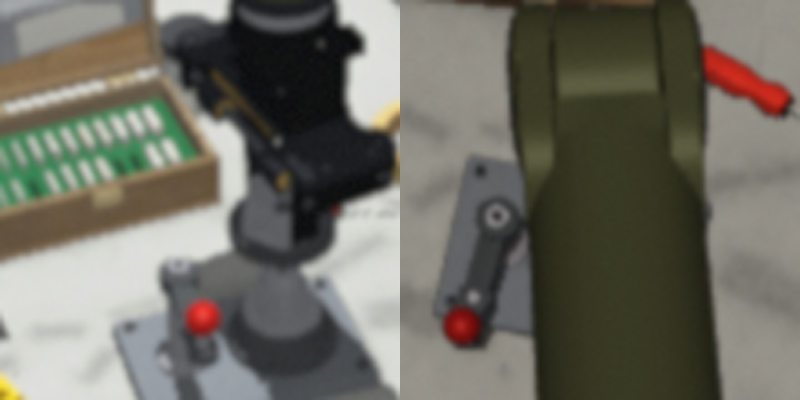

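The scene crop shows the gear level in the grip with its rim spanning columns 230–336. It is centred just above the arbor housing, which spans 228–340.

```bash
python3 - <<'E'
import pickle
from h import *
s=pickle.load(open("scene1.pkl","rb"))
k=110/400
print("seen u",(283+.5)*k-.5+250)
for g in([.5254,-.0285],[.5254,-.0305],[.530,-.0297]): print(g,px(s,[*g,.132]),px(s,[*g,.072]))
E
python3 -m crank '[[[-1.3,4.7,8,0,1],[0,0,8,0,1],[0,0,5,0,1],[0,0,5,0,1],[0,0,0,0,1]]]'
python3 d.py .530 -.0297 .105
```

```text
seen u 327.4625
[0.5254, -0.0285] (np.float64(327.5806367937436), np.float64(232.01697581403462)) (np.float64(327.53654709385654), np.float64(248.76479330232078))
[0.5254, -0.0305] (np.float64(328.2407672083867), np.float64(231.77987022967795)) (np.float64(328.17957369191424), np.float64(248.52600104355645))
[0.53, -0.0297] (np.float64(327.1363974868664), np.float64(230.88738377507718)) (np.float64(327.10391186733733), np.float64(247.626043493774))
time: 6.03
position: [0.5301, -0.0293, 0.1188]
tool_rot: [-2.212, -2.227, 0.003]
ft_force: [-0.1, -0.1, -4.8]
grip_width: 0.62
grip_force: 30.0
t 6.03 pos [ 0.5301 -0.0293  0.1188] yaw_y 0.4 tilt [-0.003  0.001 -1.   ] j7 -0.1 F [-0.1 -0.1 -4.8] Tz [-0.03 -0.06 -0.01] w 0.62
tool mm [-0.5 -0.  13.8]
```

```bash

python3 -m crank '[[[0,0,4,0,1],[0,0,4,0,1],[0,0,4,0,1],[0,0,0,0,1]]]'
python3 d.py .530 -.0297 .092
python3 -m crank '[[[0,0,2,0,1],[0,0,2,0,1],[0,0,2,0,1],[0,0,2,0,1],[0,0,0,0,1]]]'
python3 d.py .530 -.0297 .092
```

```text
time: 6.37
position: [0.5306, -0.0294, 0.1077]
tool_rot: [-2.213, -2.228, 0.001]
ft_force: [-0.6, -0.6, -4.7]
grip_width: 0.615
grip_force: 30.0
t 6.37 pos [ 0.5306 -0.0294  0.1077] yaw_y 0.4 tilt [-0.001  0.    -1.   ] j7 -0.11 F [-0.6 -0.6 -4.7] Tz [-0.06 -0.07  0.02] w 0.615
tool mm [-0.3 -0.6 15.7]
time: 6.78
position: [0.5309, -0.0293, 0.1001]
tool_rot: [-2.213, -2.229, 0.001]
ft_force: [0.0, 0.0, -4.6]
grip_width: 0.616
grip_force: 30.0
t 6.78 pos [ 0.5309 -0.0293  0.1001] yaw_y 0.4 tilt [-0.001 -0.    -1.   ] j7 -0.12 F [ 0.   0.  -4.6] Tz [-0.   -0.06  0.05] w 0.616
tool mm [-0.3 -0.9  8.1]
```

```bash

python3 -m crank '[[[0,-0.6,1.5,0,1],[0,0,1.5,0,1],[0,0,1,0,1],[0,0,0,0,1]]]'
python3 d.py .530 -.0297 .092
python3 -m crank '[[[0,0,1,0,1],[0,0,1,0,1],[0,0,1,0,1],[0,0,1,0,1],[0,0,0,0,1]]]'
python3 d.py .530 -.0297 .092
```

```text
time: 7.12
position: [0.5305, -0.0297, 0.0963]
tool_rot: [2.214, 2.229, -0.001]
ft_force: [-0.3, -0.3, -5.1]
grip_width: 0.615
grip_force: 30.0
t 7.12 pos [ 0.5305 -0.0297  0.0963] yaw_y 0.39 tilt [-0.    -0.001 -1.   ] j7 -0.12 F [-0.3 -0.3 -5.1] Tz [-0.22 -0.03  0.04] w 0.615
tool mm [ 0.  -0.5  4.3]
time: 7.53
position: [0.5305, -0.0297, 0.0923]
tool_rot: [2.214, 2.229, -0.001]
ft_force: [-0.1, -2.8, -5.0]
grip_width: 0.618
grip_force: 30.0
t 7.53 pos [ 0.5305 -0.0297  0.0923] yaw_y 0.39 tilt [-0.    -0.001 -1.   ] j7 -0.12 F [-0.1 -2.8 -5. ] Tz [-0.52  0.05 -0.03] w 0.618
tool mm [ 0.  -0.5  0.3]
```

```bash

python3 -m crank '[[[-0.8,0,0.5,0,1],[0,0,0.5,0,1],[0,0,0.5,0,1],[0,0,0,0,1]]]'
python3 d.py .530 -.0297 .092
python3 -m crank '[[[0,0,0.5,0,1],[0,0,0.5,0,1],[0,0,0,0,1]]]'
python3 d.py .530 -.0297 .092
```

```text
time: 7.87
position: [0.5307, -0.03, 0.0909]
tool_rot: [-2.213, -2.229, -0.0]
ft_force: [0.4, -1.5, -4.8]
grip_width: 0.616
grip_force: 30.0
t 7.87 pos [ 0.5307 -0.03    0.0909] yaw_y 0.41 tilt [ 0.  0. -1.] j7 -0.12 F [ 0.4 -1.5 -4.8] Tz [-0.2  -0.04 -0.02] w 0.616
tool mm [ 0.3 -0.7 -1.1]
time: 8.12
position: [0.5308, -0.03, 0.0905]
tool_rot: [2.213, 2.229, -0.0]
ft_force: [-1.9, -0.9, 0.7]
grip_width: 0.616
grip_force: 30.0
t 8.12 pos [ 0.5308 -0.03    0.0905] yaw_y 0.41 tilt [ 0. -0. -1.] j7 -0.12 F [-1.9 -0.9  0.7] Tz [-0.19  0.46 -0.02] w 0.616
tool mm [ 0.3 -0.8 -1.5]
```

```bash

python3 -m crank '[[[-0.2,-0.3,0,-0.035,1],[0,0,0,-0.035,1],[0,0,0,-0.035,1]]]'
python3 d.py .530 -.0297 .07
python3 -m crank '[[[0,0,0,-0.035,1],[0,0,0,-0.035,1]]]'
python3 d.py .530 -.0297 .07
python3 -m crank '[[[0,0,0,-0.035,1],[0,0,0,-0.035,1]]]'
python3 d.py .530 -.0297 .07
```

```text
time: 8.37
position: [0.5304, -0.0301, 0.09]
tool_rot: [2.091, 2.344, 0.001]
ft_force: [0.1, -0.2, -4.5]
grip_width: 0.616
grip_force: 30.0
t 8.37 pos [ 0.5304 -0.0301  0.09  ] yaw_y 6.52 tilt [ 0.  0. -1.] j7 -0.02 F [ 0.1 -0.2 -4.5] Tz [-0.22  0.07 -0.02] w 0.616
tool mm [ 0.4 -0.4 20. ]
time: 8.53
position: [0.5302, -0.0304, 0.0899]
tool_rot: [-2.009, -2.415, 0.001]
ft_force: [-0.8, -0.0, -1.4]
grip_width: 0.619
grip_force: 30.0
t 8.53 pos [ 0.5302 -0.0304  0.0899] yaw_y 10.51 tilt [-0. -0. -1.] j7 0.05 F [-0.8 -0.  -1.4] Tz [-0.04  0.08 -0.06] w 0.619
tool mm [ 0.8 -0.  19.9]
time: 8.7
position: [0.5306, -0.0302, 0.0906]
tool_rot: [1.923, 2.484, 0.0]
ft_force: [-1.5, -0.1, 1.8]
grip_width: 0.619
grip_force: 30.0
t 8.7 pos [ 0.5306 -0.0302  0.0906] yaw_y 14.53 tilt [ 0. -0. -1.] j7 0.12 F [-1.5 -0.1  1.8] Tz [-0.19  0.43 -0.08] w 0.619
tool mm [ 0.7 -0.4 20.6]
```

```bash

python3 -m crank '[[[0,0,0.3,-0.035,1],[0,0,0,-0.035,1]]]'
python3 d.py .530 -.0297 .07
python3 -m crank '[[[0,0,0,-0.035,1],[0,0,0,-0.035,1]]]'
python3 d.py .530 -.0297 .07
python3 -m crank '[[[0,0,0,-0.035,1],[0,0,0,-0.035,1]]]'
python3 d.py .530 -.0297 .07
python3 -m crank '[[[0,0,0,-0.035,1],[0,0,0,-0.035,1]]]'
python3 d.py .530 -.0297 .07
```

```text
time: 8.87
position: [0.5309, -0.0301, 0.0907]
tool_rot: [1.834, 2.549, 0.001]
ft_force: [-1.8, 0.0, 1.8]
grip_width: 0.613
grip_force: 30.0
t 8.87 pos [ 0.5309 -0.0301  0.0907] yaw_y 18.54 tilt [ 0.001 -0.    -1.   ] j7 0.18 F [-1.8  0.   1.8] Tz [-0.13  0.45 -0.11] w 0.613
tool mm [ 0.7 -0.8 20.7]
time: 9.03
position: [0.5308, -0.03, 0.0907]
tool_rot: [1.744, 2.612, 0.001]
ft_force: [-2.7, 0.3, 3.4]
grip_width: 0.619
grip_force: 30.0
t 9.03 pos [ 0.5308 -0.03    0.0907] yaw_y 22.55 tilt [ 0.001 -0.    -1.   ] j7 0.25 F [-2.7  0.3  3.4] Tz [-0.09  0.61 -0.16] w 0.619
tool mm [ 0.5 -0.6 20.7]
time: 9.2
position: [0.5306, -0.0299, 0.0907]
tool_rot: [1.651, 2.672, 0.0]
ft_force: [-3.4, 0.0, 3.6]
grip_width: 0.62
grip_force: 30.0
t 9.2 pos [ 0.5306 -0.0299  0.0907] yaw_y 26.56 tilt [ 0. -0. -1.] j7 0.32 F [-3.4  0.   3.6] Tz [-0.04  0.66 -0.12] w 0.62
tool mm [ 0.5 -0.5 20.7]
time: 9.37
position: [0.5306, -0.0299, 0.0907]
tool_rot: [1.557, 2.728, 0.0]
ft_force: [-3.3, -0.7, 2.8]
grip_width: 0.615
grip_force: 30.0
t 9.37 pos [ 0.5306 -0.0299  0.0907] yaw_y 30.57 tilt [ 0.  0. -1.] j7 0.38 F [-3.3 -0.7  2.8] Tz [-0.03  0.7  -0.09] w 0.615
tool mm [ 0.5 -0.5 20.7]
```

```bash

python3 -m crank '[[[0.3,-0.5,0,-0.035,1],[0,0,0,-0.035,1]]]'
python3 d.py .530 -.0297 .07
python3 -m crank '[[[0,0,0,-0.035,1],[0,0,0,-0.035,1]]]'
python3 d.py .530 -.0297 .07
python3 -m crank '[[[0,0,0,-0.035,1],[0,0,0,-0.035,1]]]'
python3 d.py .530 -.0297 .07
python3 -m crank '[[[0,0,0,-0.035,1],[0,0,0,-0.035,1]]]'
python3 d.py .530 -.0297 .07
```

```text
time: 9.53
position: [0.5303, -0.0298, 0.0908]
tool_rot: [1.46, 2.781, 0.001]
ft_force: [-1.7, 0.7, 2.3]
grip_width: 0.618
grip_force: 30.0
t 9.53 pos [ 0.5303 -0.0298  0.0908] yaw_y 34.59 tilt [ 0.001  0.    -1.   ] j7 0.45 F [-1.7  0.7  2.3] Tz [ 0.03  0.54 -0.17] w 0.618
tool mm [ 0.3 -0.2 20.8]
time: 9.7
position: [0.5303, -0.0298, 0.0908]
tool_rot: [1.362, 2.83, 0.001]
ft_force: [-1.4, 0.5, 2.9]
grip_width: 0.617
grip_force: 30.0
t 9.7 pos [ 0.5303 -0.0298  0.0908] yaw_y 38.6 tilt [ 0.001  0.    -1.   ] j7 0.52 F [-1.4  0.5  2.9] Tz [ 0.02  0.52 -0.06] w 0.617
tool mm [ 0.3 -0.2 20.8]
time: 9.87
position: [0.5303, -0.0298, 0.0907]
tool_rot: [1.262, 2.876, 0.001]
ft_force: [-2.4, 0.3, 2.5]
grip_width: 0.624
grip_force: 30.0
t 9.87 pos [ 0.5303 -0.0298  0.0907] yaw_y 42.62 tilt [ 0.001  0.    -1.   ] j7 0.59 F [-2.4  0.3  2.5] Tz [-0.    0.46 -0.09] w 0.624
tool mm [ 0.3 -0.2 20.7]
time: 10.03
position: [0.5304, -0.0297, 0.0907]
tool_rot: [1.161, 2.918, 0.001]
ft_force: [-2.8, 0.3, 3.2]
grip_width: 0.619
grip_force: 30.0
t 10.03 pos [ 0.5304 -0.0297  0.0907] yaw_y 46.63 tilt [ 0.001  0.    -1.   ] j7 0.65 F [-2.8  0.3  3.2] Tz [-0.01  0.42 -0.07] w 0.619
tool mm [ 0.3 -0.3 20.7]
```

```bash

python3 -m crank '[[[0,0,-0.8,0.1,1],[0,0,0,0.12,1],[0,0,0,0.12,1],[0,0,0,0.12,1],[0,0,0,0.1,1],[0,0,0,0.07,1],[0,0,0.5,0,1],[0,0,0.4,0,1]]]'
python3 d.py .530 -.0297 .07
python3 -m crank '[[[0,0,0,0.03,1],[0,0,0,0.02,1]]]'
python3 d.py .530 -.0297 .07
python3 -m crank '[[[0,0,0,0.02,1],[0,0,0,0,1]]]'
python3 d.py .530 -.0297 .07
```

```text
time: 10.7
position: [0.5304, -0.0301, 0.0902]
tool_rot: [2.007, 2.416, 0.001]
ft_force: [-1.3, 0.3, 2.5]
grip_width: 0.616
grip_force: 30.0
t 10.7 pos [ 0.5304 -0.0301  0.0902] yaw_y 10.56 tilt [ 0.001 -0.    -1.   ] j7 0.05 F [-1.3  0.3  2.5] Tz [-0.16  0.14 -0.04] w 0.616
tool mm [ 0.4 -0.4 20.2]
time: 10.87
position: [0.5307, -0.0302, 0.0901]
tool_rot: [2.068, 2.363, 0.002]
ft_force: [1.5, -0.1, -2.2]
grip_width: 0.618
grip_force: 30.0
t 10.87 pos [ 0.5307 -0.0302  0.0901] yaw_y 7.6 tilt [ 0.002  0.    -1.   ] j7 -0.0 F [ 1.5 -0.1 -2.2] Tz [-0.09 -0.36  0.05] w 0.618
tool mm [ 0.6 -0.7 20.1]
time: 11.03
position: [0.5293, -0.0302, 0.0892]
tool_rot: [-2.093, -2.342, 0.001]
ft_force: [1.0, -0.3, -4.9]
grip_width: 0.618
grip_force: 30.0
t 11.03 pos [ 0.5293 -0.0302  0.0892] yaw_y 6.42 tilt [-0.001  0.    -1.   ] j7 -0.02 F [ 1.  -0.3 -4.9] Tz [-0.07 -0.18 -0.01] w 0.618
tool mm [ 0.4  0.7 19.2]
```

Free at 6.4° and z=0.0892, so the teeth are dropping in. Now I'll press gently there.

```bash

python3 -m crank '[[[0,0.3,0.4,0,1],[0,0,0.4,0,1],[0,0,0.3,0,1]]]'
python3 d.py .530 -.0297 .07
python3 -m crank '[[[0,0,0.6,0,1],[0,0,0.6,0,1]]]'
python3 d.py .530 -.0297 .07
```

```text
time: 11.28
position: [0.5296, -0.0303, 0.0881]
tool_rot: [-2.093, -2.342, 0.001]
ft_force: [0.4, -0.3, -5.1]
grip_width: 0.619
grip_force: 30.0
t 11.28 pos [ 0.5296 -0.0303  0.0881] yaw_y 6.44 tilt [-0.001  0.    -1.   ] j7 -0.02 F [ 0.4 -0.3 -5.1] Tz [-0.07 -0.13 -0.02] w 0.619
tool mm [ 0.6  0.5 18.1]
time: 11.45
position: [0.5298, -0.0303, 0.0871]
tool_rot: [-2.093, -2.342, 0.001]
ft_force: [-0.2, -0.1, -4.5]
grip_width: 0.621
grip_force: 30.0
t 11.45 pos [ 0.5298 -0.0303  0.0871] yaw_y 6.42 tilt [-0.001  0.    -1.   ] j7 -0.02 F [-0.2 -0.1 -4.5] Tz [-0.03 -0.12 -0.01] w 0.621
tool mm [ 0.6  0.2 17.1]
```

```bash

python3 -m crank '[[[0,0,1,0,1],[0,0,1.5,0,1],[0,0,2,0,1],[0,0,2,0,1],[0,0,1,0,1]]]'
python3 d.py .530 -.0297 .07
python3 -m crank '[[[0,0,2,0,1],[0,0,2,0,1],[0,0,2,0,1],[0,0,2,0,1]]]'
python3 d.py .530 -.0297 .07
```

```text
time: 11.87
position: [0.5298, -0.0303, 0.0794]
tool_rot: [-2.093, -2.342, 0.001]
ft_force: [0.1, -0.2, -5.0]
grip_width: 0.617
grip_force: 30.0
t 11.87 pos [ 0.5298 -0.0303  0.0794] yaw_y 6.42 tilt [-0.001  0.    -1.   ] j7 -0.03 F [ 0.1 -0.2 -5. ] Tz [-0.09 -0.08 -0.04] w 0.617
tool mm [0.6 0.2 9.4]
time: 12.2
position: [0.53, -0.0304, 0.0716]
tool_rot: [-2.094, -2.342, 0.0]
ft_force: [1.0, -0.0, -4.4]
grip_width: 0.619
grip_force: 30.0
t 12.2 pos [ 0.53   -0.0304  0.0716] yaw_y 6.42 tilt [-0. -0. -1.] j7 -0.04 F [ 1.  -0.  -4.4] Tz [-0.13 -0.08 -0.04] w 0.619
tool mm [0.7 0.  1.6]
```

```bash

python3 -m crank '[[[0,0,1,0,1],[0,0,1,0,1],[0,0,0.5,0,1],[0,0,0.5,0,1]]]'
python3 d.py .530 -.0297 .07
python3 -m crank '[[[0,0,0.4,0,1],[0,0,0,0,1]]]'
python3 d.py .530 -.0297 .07
```

```text
time: 12.53
position: [0.53, -0.0303, 0.0697]
tool_rot: [-2.094, -2.342, 0.001]
ft_force: [-5.1, -0.3, 7.4]
grip_width: 0.619
grip_force: 30.0
t 12.53 pos [ 0.53   -0.0303  0.0697] yaw_y 6.41 tilt [-0.001 -0.001 -1.   ] j7 -0.04 F [-5.1 -0.3  7.4] Tz [-0.17  1.2   0.04] w 0.619
tool mm [ 0.6  0.1 -0.3]
time: 12.7
position: [0.53, -0.0303, 0.0697]
tool_rot: [2.094, 2.342, -0.002]
ft_force: [-5.0, 0.1, 7.1]
grip_width: 0.624
grip_force: 30.0
t 12.7 pos [ 0.53   -0.0303  0.0697] yaw_y 6.42 tilt [-0.001 -0.001 -1.   ] j7 -0.04 F [-5.   0.1  7.1] Tz [-0.13  1.21  0.  ] w 0.624
tool mm [ 0.6  0.1 -0.3]
```

```bash

python3 -m crank '[[[0,0,-0.5,0,1],[0,0,0,0,0],[0,0,0,0,-0.5],[0,0,0,0,-0.8],[0,0,0,0,-0.8],[0,0,0,0,-0.8]]]'
python3 d.py .530 -.0297 .07
python3 -m crank '[[[0,0,-8,0,-0.8],[0,0,-20,0,-0.8],[0,0,-25,0,-0.8],[0,0,-25,0,-0.8],[0,0,-20,0,-0.8]]]'
python3 d.py .467 .0688 .17
```

```text
time: 13.2
position: [0.5307, -0.0302, 0.069]
tool_rot: [2.093, 2.342, 0.002]
ft_force: [-0.2, 0.1, 0.1]
grip_width: 0.835
grip_force: 0.0
t 13.2 pos [ 0.5307 -0.0302  0.069 ] yaw_y 6.42 tilt [ 0.001  0.    -1.   ] j7 -0.04 F [-0.2  0.1  0.1] Tz [-0.   -0.08 -0.01] w 0.835
tool mm [ 0.6 -0.6 -1. ]
time: 13.62
position: [0.5308, -0.03, 0.1693]
tool_rot: [2.092, 2.341, 0.002]
ft_force: [0.5, 0.1, 0.4]
grip_width: 0.894
grip_force: 0.0
t 13.62 pos [ 0.5308 -0.03    0.1693] yaw_y 6.44 tilt [ 0.002 -0.    -1.   ] j7 0.03 F [0.5 0.1 0.4] Tz [ 0.02 -0.17 -0.04] w 0.894
tool mm [105.3 -52.3  -0.8]
```

```bash

python3 -m crank '[[[0,0,0,0.1,-0.5],[0,0,0,0.1,0],[0,0,0,0.1,0],[15,-15,0,0,0],[25,-24,0,0,0],[25,-24,0,0,0],[15,-13,0,0,0],[4,-4,0,0,0],[0,0,0,0,0]]]'
python3 d.py .467 .0688 .113
python3 - <<'E'
from bench import get_image
import cv2,pickle,numpy as np
o=[]
for n,x,y in(("scene",255,200),("top",250,190)):
    d=get_image(n);pickle.dump(d,open(n+"2.pkl","wb"));o.append(cv2.resize(d["pixels"][y:y+110,x:x+110,::-1],(400,400),interpolation=cv2.INTER_CUBIC))
cv2.imwrite("pics/k.png",np.hstack(o))
E
```

```text
time: 14.37
position: [0.4671, 0.0683, 0.1676]
tool_rot: [2.415, 2.006, 0.001]
ft_force: [0.9, -1.1, -0.5]
grip_width: 0.506
grip_force: 0.0
t 14.37 pos [0.4671 0.0683 0.1676] yaw_y -10.59 tilt [ 0.002 -0.001 -1.   ] j7 -0.38 F [ 0.9 -1.1 -0.5] Tz [-0.02 -0.09  0.01] w 0.506
tool mm [ 0.5 -0.3 54.6]
```

View pics/k.png

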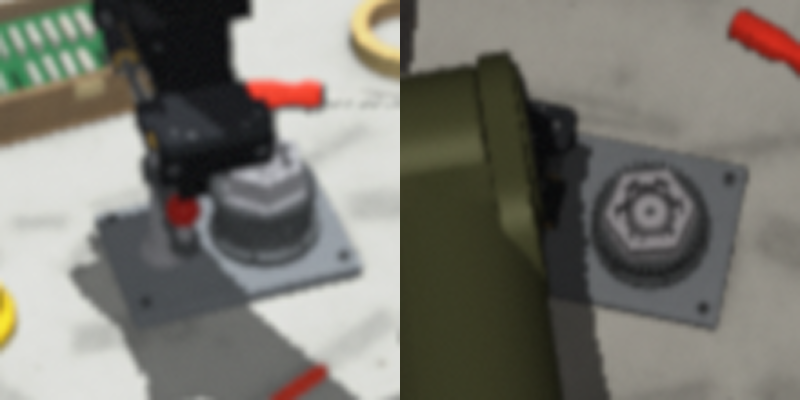

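The gear now sits level and low on the shoulder: the hub is at top-crop (651,212) with the arbor tip just below the hub top. The fingers straddle the red knob at scene-crop (183,212), so I can go down and grip it.

```bash

python3 -m crank '[[[0,0,12,0,0],[0,0,15,0,0],[0,0,15,0,0],[0,0,10,0,0],[0,0,2,0,0],[0,0,0,0,0.6],[0,0,0,0,1],[0,0,0,0,1],[0,0,0,0,1],[0,0,0,0,1]]]' 12
python3 d.py .467 .0688 .113
```

```text
time: 15.3
position: [0.4665, 0.0668, 0.1124]
tool_rot: [-2.42, -2.002, 0.003]
ft_force: [-1.3, -0.7, 0.5]
grip_width: 0.267
grip_force: 12.0
t 15.3 pos [0.4665 0.0668 0.1124] yaw_y -10.8 tilt [-0.002 -0.    -1.   ] j7 -0.43 F [-1.3 -0.7  0.5] Tz [-0.1  0.2  0. ] w 0.267
tool mm [ 2.   0.2 -0.6]
```

```bash
python3 - <<'E'
import numpy as np
y=np.array([.982,-.187]);x=np.array([.187,.982]);a=np.radians(np.linspace(165.6,259,13))
k=np.c_[np.cos(a),np.sin(a)]*80;d=np.diff(k,axis=0);print(np.c_[d@x,d@y].round(1).tolist());print(k[[6,-3,-1]]+[545.5,48.5])
E
```

```text
[[-10.9, 0.1], [-10.7, 1.5], [-10.4, 3.0], [-9.9, 4.3], [-9.3, 5.7], [-8.4, 6.9], [-7.4, 7.9], [-6.3, 8.9], [-5.0, 9.6], [-3.7, 10.2], [-2.2, 10.6], [-0.8, 10.8]]
[[477.87905334   5.75181205]
 [509.72089486 -23.05316649]
 [530.23528037 -30.03017468]]
```

```bash

python3 -m crank '[[[-10.9,0.1,0,0,1],[-10.7,1.5,0,0,1],[-10.4,3,0,0,1],[-9.9,4.3,0,0,1],[-9.3,5.7,0,0,1],[-8.4,6.9,0,0,1],[0,0,0,0,1]]]'
python3 d.py .4779 .0058 .113
```

```text
time: 15.88
position: [0.4717, 0.0, 0.1115]
tool_rot: [-2.419, -1.997, 0.022]
ft_force: [-14.1, -6.4, 9.1]
grip_width: 0.264
grip_force: 12.4
t 15.88 pos [0.4717 0.     0.1115] yaw_y -10.93 tilt [-0.014 -0.005 -1.   ] j7 -0.3 F [-14.1  -6.4   9.1] Tz [-1.47  3.    0.24] w 0.264
tool mm [ 6.8  5.  -1.6]
```

```bash

python3 - <<'E'
from bench import get_image
import cv2,pickle,numpy as np
o=[]
for n,x,y in(("scene",255,200),("top",250,190)):
    d=get_image(n);pickle.dump(d,open(n+"3.pkl","wb"));o.append(cv2.resize(d["pixels"][y:y+110,x:x+110,::-1],(400,400),interpolation=cv2.INTER_CUBIC))
cv2.imwrite("pics/m.png",np.hstack(o))
E
python3 d.py .4779 .0058 .113
```

```text
t 15.98 pos [0.4714 0.0006 0.1115] yaw_y -10.9 tilt [-0.014 -0.005 -1.   ] j7 -0.3 F [-14.7  -7.6   8.7] Tz [-1.54  2.98  0.22] w 0.263
tool mm [ 6.3  5.4 -1.6]
```

View pics/m.png

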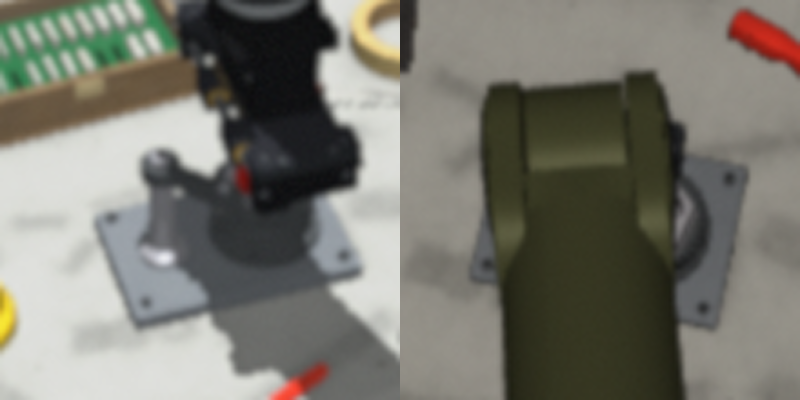

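The scene view shows the arm swung in: the post is at (162,165) and the knob's visible part is at (245,180), beside the finger. I'll work out where the knob really is.

```bash
python3 - <<'E'
import pickle
from h import *
s=pickle.load(open("scene3.pkl","rb"));k=.275
c=lambda x,y:((x+.5)*k-.5+255,(y+.5)*k-.5+200)
print("knob visible",onz(s,*c(245,180),.132),"post cap",onz(s,*c(162,158),.108))
for q in([.4714,.0006,.132],[.478,.006,.132],[.486,-.005,.132]): u,v=px(s,q);print(q,(u-255)/k,(v-200)/k)
p=s["pixels"].astype(int);m=(p[...,0]>100)&(p[...,1]<70)&(p[...,2]<70);y,x=np.where(m[230:270,300:345]);print(x.min()+300,x.max()+300,y.min()+230,y.max()+230)
E
```

```text
knob visible [0.47341654 0.01658362 0.132     ] post cap [0.54674737 0.04580742 0.108     ]
[0.4714, 0.0006, 0.132] 264.94172988291064 173.00565714969096
[0.478, 0.006, 0.132] 253.73272644196192 169.98566618756647
[0.486, -0.005, 0.132] 261.87368904646723 158.37476181525847
320 321 247 250
```

```bash

python3 -m crank '[[[0,0,0,0,0.4],[0,0,0,0,0],[0,0,0,0,0],[0,0,0,0,0]]]'
python3 d.py .4779 .0058 .113
python3 -m crank '[[[0,0,-10,0,0],[0,0,-15,0,0],[0,0,-20,0,0],[0,0,-5,0,0],[0,0,0,0,0]]]'
python3 d.py .4779 .0058 .113
python3 - <<'E'
from bench import get_image
import cv2,numpy as np,pickle
from h import *
s=get_image("scene");pickle.dump(s,open("scene4.pkl","wb"))
p=s["pixels"].astype(int);m=(p[...,0]>100)&(p[...,1]<70)&(p[...,2]<70);m=m.astype(np.uint8);m[:235]=0;m[275:]=0;m[:,:295]=0;m[:,350:]=0
y,x=np.where(m);print(len(x),x.min(),x.max(),y.min(),y.max(),onz(s,x.mean(),y.mean(),.132))
cv2.imwrite("pics/n.png",cv2.resize(s["pixels"][200:310,255:365,::-1],(500,500),interpolation=cv2.INTER_CUBIC))
E
```

```text
time: 16.32
position: [0.477, 0.0044, 0.1126]
tool_rot: [-2.421, -2.002, 0.0]
ft_force: [0.3, -0.0, -0.0]
grip_width: 0.434
grip_force: 0.0
t 16.32 pos [0.477  0.0044 0.1126] yaw_y -10.8 tilt [-0.  0. -1.] j7 -0.3 F [ 0.3 -0.  -0. ] Tz [-0.01 -0.13  0.02] w 0.434
tool mm [ 1.5  0.6 -0.4]
time: 16.73
position: [0.479, 0.0048, 0.1652]
tool_rot: [2.417, 2.001, 0.005]
ft_force: [1.0, -0.5, -0.7]
grip_width: 0.498
grip_force: 0.0
t 16.73 pos [0.479  0.0048 0.1652] yaw_y -10.76 tilt [ 0.005 -0.001 -1.   ] j7 -0.26 F [ 1.  -0.5 -0.7] Tz [-0.02 -0.12 -0.02] w 0.498
tool mm [ 0.7 -1.5 52.2]
58 320 328 245 253 [0.47249455 0.01219701 0.132     ]
```

View pics/n.png

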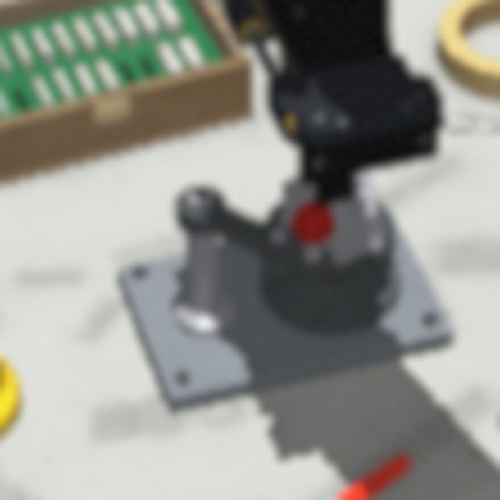

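The knob shows at crop (313,223), which is world (0.4725,0.0122), about 8 mm behind the tool, so it slipped sideways in the pads. I'll regrip with the closing axis along the tangent and turn the tool with the arc.

```bash

python3 -m crank '[[[0,0,0,0.12,0],[0,0,0,0.12,0],[0,0,0,0.12,0],[0,0,0,0.12,0],[0,0,0,0.12,0],[0,0,0,0.12,0],[0,0,0,0.12,0],[0,0,0,0.08,0],[0,0,0,0,0]]]'
python3 d.py .4725 .0122 .113
```

```text
time: 17.53
position: [0.4765, 0.0047, 0.1618]
tool_rot: [-3.058, -0.718, 0.002]
ft_force: [-0.3, -0.1, 0.2]
grip_width: 0.498
grip_force: 0.0
t 17.53 pos [0.4765 0.0047 0.1618] yaw_y -63.58 tilt [-0.002  0.    -1.   ] j7 -1.18 F [-0.3 -0.1  0.2] Tz [-0.01  0.03 -0.01] w 0.498
tool mm [-0.2 -8.5 48.9]
```

```bash

python3 -m crank '[[[0,-8.5,8,0,0],[0,0,15,0,0],[0,0,15,0,0],[0,0,9,0,0],[0,0,0,0,0],[0,0,0,0,0.6],[0,0,0,0,1],[0,0,0,0,1],[0,0,0,0,1],[0,0,0,0,1]]]' 20
python3 d.py .4725 .0122 .113
```

```text
time: 18.37
position: [0.474, 0.0122, 0.1166]
tool_rot: [3.057, 0.721, 0.002]
ft_force: [0.4, -0.2, 1.8]
grip_width: 0.272
grip_force: 20.0
t 18.37 pos [0.474  0.0122 0.1166] yaw_y -63.48 tilt [ 0.001 -0.    -1.   ] j7 -1.23 F [ 0.4 -0.2  1.8] Tz [-0.03 -0.02 -0.01] w 0.272
tool mm [-1.3 -0.6  3.6]
```

```bash

python3 -m crank '[[[0.3,6,0,-0.075,1],[0.5,9,0,-0.115,1],[0.5,9,0,-0.115,1],[0.3,6,0,-0.075,1],[0,0,0,0,1]]]'
python3 d.py .530 -.030 .113
```

```text
time: 18.78
position: [0.4929, -0.0118, 0.1166]
tool_rot: [2.866, 1.286, 0.003]
ft_force: [0.1, 0.5, 3.6]
grip_width: 0.268
grip_force: 20.0
t 18.78 pos [ 0.4929 -0.0118  0.1166] yaw_y -41.65 tilt [ 0.002  0.001 -1.   ] j7 -0.82 F [0.1 0.5 3.6] Tz [ 0.1  -0.05  0.06] w 0.268
tool mm [11.  39.9  3.6]
```

```bash

python3 -m crank '[[[0.3,6,0,-0.075,1],[0.5,8,0,-0.1,1],[0.3,6,0,-0.075,1],[0.1,4,0,-0.05,1],[0,0,0,0,1]]]'
python3 d.py .530 -.030 .113
python3 -m crank '[[[0.2,4,0,-0.05,1],[0.1,4,0,-0.05,1],[0.1,4,0,-0.05,1],[0,0,0,0,1]]]'
python3 d.py .530 -.030 .113
```

```text
time: 19.2
position: [0.5127, -0.0242, 0.1166]
tool_rot: [2.643, 1.698, 0.002]
ft_force: [0.1, 0.2, 4.2]
grip_width: 0.271
grip_force: 20.0
t 19.2 pos [ 0.5127 -0.0242  0.1166] yaw_y -24.57 tilt [ 0.001  0.    -1.   ] j7 -0.53 F [0.1 0.2 4.2] Tz [ 0.12 -0.1   0.12] w 0.271
tool mm [ 1.9 18.2  3.6]
time: 19.53
position: [0.5238, -0.0281, 0.1166]
tool_rot: [2.508, 1.89, 0.002]
ft_force: [-0.8, 0.5, 4.0]
grip_width: 0.268
grip_force: 20.0
t 19.53 pos [ 0.5238 -0.0281  0.1166] yaw_y -16.0 tilt [ 0.001 -0.    -1.   ] j7 -0.39 F [-0.8  0.5  4. ] Tz [ 0.17 -0.1   0.13] w 0.268
tool mm [-0.1  6.5  3.6]
```

```bash

python3 -m crank '[[[0,3,0,-0.04,1],[0,2,0,-0.025,1],[0,1,0,-0.01,1],[0,0,0,0,1]]]'
python3 d.py .530 -.030 .113
python3 -m crank '[[[0,1.5,0,-0.01,1],[0,1,0,0,1],[0,0,0,0,1]]]'
python3 d.py .530 -.030 .113
```

```text
time: 19.87
position: [0.529, -0.0293, 0.1166]
tool_rot: [2.438, 1.981, 0.001]
ft_force: [-0.4, 1.8, 4.9]
grip_width: 0.271
grip_force: 20.0
t 19.87 pos [ 0.529  -0.0293  0.1166] yaw_y -11.8 tilt [ 0.001 -0.    -1.   ] j7 -0.33 F [-0.4  1.8  4.9] Tz [0.29 0.08 0.1 ] w 0.271
tool mm [-0.5  1.1  3.6]
time: 20.12
position: [0.5301, -0.0295, 0.1165]
tool_rot: [-2.427, -1.993, 0.003]
ft_force: [-4.9, 1.3, 8.5]
grip_width: 0.271
grip_force: 20.0
t 20.12 pos [ 0.5301 -0.0295  0.1165] yaw_y -11.22 tilt [-0.002 -0.    -1.   ] j7 -0.32 F [-4.9  1.3  8.5] Tz [0.34 0.9  0.11] w 0.271
tool mm [-0.5 -0.   3.5]
```

Resistance is starting at the expected end angle, so I'll press a little further to confirm the stop.

```bash

python3 -m crank '[[[0,1.5,0,0,1],[0,1.5,0,0,1],[0,0,0,0,1]]]'
python3 d.py .530 -.030 .113
python3 -m crank '[[[0,1,0,0,1],[0,1,0,0,1],[0,0,0,0,1]]]'
python3 d.py .530 -.030 .113
```

```text
time: 20.37
position: [0.5302, -0.0296, 0.1163]
tool_rot: [-2.424, -1.99, 0.011]
ft_force: [-12.7, 2.6, 13.7]
grip_width: 0.275
grip_force: 20.0
t 20.37 pos [ 0.5302 -0.0296  0.1163] yaw_y -11.23 tilt [-0.009 -0.    -1.   ] j7 -0.32 F [-12.7   2.6  13.7] Tz [0.47 2.64 0.03] w 0.275
tool mm [-0.4 -0.1  3.3]
time: 20.62
position: [0.5302, -0.0297, 0.1161]
tool_rot: [-2.421, -1.988, 0.016]
ft_force: [-17.8, 3.2, 18.3]
grip_width: 0.27
grip_force: 20.0
t 20.62 pos [ 0.5302 -0.0297  0.1161] yaw_y -11.22 tilt [-0.013 -0.    -1.   ] j7 -0.32 F [-17.8   3.2  18.3] Tz [ 0.68  3.76 -0.03] w 0.27
tool mm [-0.4 -0.1  3.1]
```

Solid stop at (0.530,-0.030), right over the arbor. Now release, retreat and check.

```bash

python3 -m crank '[[[0,-2.5,0,0,1],[0,-2,0,0,1],[0,0,0,0,0.4],[0,0,0,0,0],[0,0,0,0,0],[0,0,0,0,0],[0,0,-10,0,0],[0,0,-25,0,0],[0,0,-30,0,0],[0,0,-30,0,0]]]'
python3 d.py .530 -.030 .113
python3 -m crank '[[[-15,0,-10,0,0],[-30,0,0,0,0],[-35,0,0,0,0],[-35,0,0,0,0],[-35,0,0,0,0],[-30,0,0,0,0],[-15,0,0,0,0],[0,0,0,0,0]]]'
python3 - <<'E'
from bench import get_image
import cv2,numpy as np
from h import *
o=[]
for n,x,y in(("scene",255,200),("top",250,190)):
    d=get_image(n);o.append(cv2.resize(d["pixels"][y:y+110,x:x+110,::-1],(400,400),interpolation=cv2.INTER_CUBIC))
    p=d["pixels"].astype(int);m=(p[...,0]>100)&(p[...,1]<70)&(p[...,2]<70);k=np.zeros_like(m);k[225:275,300:345]=1
    yy,xx=np.where(m&k);print(n,len(xx),onz(d,xx.mean(),yy.mean(),.132) if len(xx) else "")
cv2.imwrite("pics/f.png",np.hstack(o))
E
```

```text
time: 21.45
position: [0.5315, -0.0304, 0.2122]
tool_rot: [-2.425, -1.996, 0.001]
ft_force: [0.2, -0.1, -0.1]
grip_width: 0.498
grip_force: 0.0
t 21.45 pos [ 0.5315 -0.0304  0.2122] yaw_y -11.08 tilt [-0.001  0.    -1.   ] j7 -0.26 F [ 0.2 -0.1 -0.1] Tz [-0.02 -0.15  0.04] w 0.498
tool mm [ 0.  -1.4 99.2]
time: 22.12
position: [0.4929, -0.2272, 0.2212]
tool_rot: [2.433, 1.986, -0.002]
ft_force: [0.4, 0.4, -0.7]
grip_width: 0.503
grip_force: 0.0
scene 126 [ 0.53721614 -0.04175634  0.132     ]
top 55 [ 0.53142006 -0.03059266  0.132     ]
```

View pics/f.png

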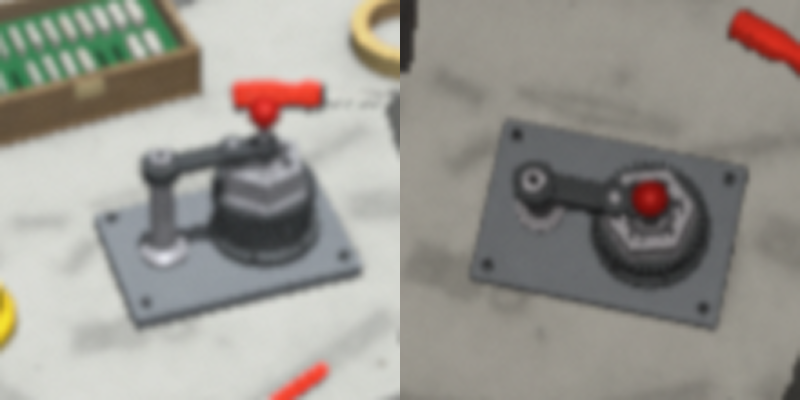

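The gear is level on the shoulder. The keeper is over the hub, with the knob at top-crop (650,198), directly above the arbor, and the robot is clear. Handing in.

```bash
python3 -c "
from bench import job
print(job.close_job())"
```

```text
the job is handed in; nothing more can be done
None
```

The gear is meshed and down on the shoulder, the keeper is swung in over the hub to its stop, the bystanders were left alone, and the job was handed in at about 22 s.

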